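# Screw a probe into the slanted port of a culture vessel

### The arm

A 6-joint arm with a two-finger parallel gripper is mounted at the origin on a cart in front of the work surface, level with it; the furniture and walls round the work are solid. World frame = base frame: x ahead of the robot, y to its left, z up, the work surface at z = 0. Lengths are in mm, angles in rad, forces in N, time in s.
With the tool pointing down it reaches from about 275 to 750 mm from the base axis. Payload 10.2 kg.
Tool frame: the origin (TCP) lies midway between the tips of the shut fingers; the grasp point (between the pads) lies 19 mm behind it; z points along the fingers, y is the line along which they close (so a half turn about z gives the same grasp; the last joint's range is limited). The gripper opens to 85 mm and grips with 20 to 120 N. Pads are 22 mm wide; open, the fingers measure 114 mm over their backs; the gripper's body (76 mm by 85 mm) begins 54 mm behind the grasp point. The pads swing forward as they close: fully open they stand 13 mm farther back than shut.
Start: joints at [-1.364, 0.313, 1.498, -0, 1.331, -0.223], TCP at [218.75, -477.263, 231.294] pointing down, gripper open.
Joint ranges: [-2.94, 2.94], [-0.97, 2.17], [0.19, 2.56], [-1.23, 4.37], [0.02, 3.11], [-2.88, 2.88]. Speed limits (rad/s): [2.39, 2.39, 3.01, 3.14, 3.14, 3.14].

### API

Orientations are given as a unit quaternion [w, x, y, z].
In Python, from rig import sense, capture, finish_job, find_in, place_of gives the robot as it stands. The module is installed in compiled form; this text tells all that it offers.
- The arm moves only by the shell command python3 -m jog 'ROWS' [FORCE]. ROWS is JSON, a list of rows, each an object of numbers: "tx", "ty", "tz": the shift along the tool's x, y, z in mm; "ax", "ay", "az": the turn, a rotation vector about the tool's x, y, z in rad; "jaw": the closure, from -1 (fully open) to 1 (shut), so that 0 is half open. In form: [{"tx": .., "ty": .., "tz": .., "ax": .., "ay": .., "az": .., "jaw": ..}, ...]. A call has 1 to 5 rows; each row shifts and turns the commanded pose from where the row before left it, along the tool's axes as they then stand; what a row does not reach is not made up. A row lasts 1/8 s, in which the tool goes at most 62.5 mm and 10.7 degrees, less where a joint would pass 70% of its speed; a pose out of reach is approached as far as the arm can. A call with a gripper value outside its range is refused whole. The fingers move at their own pace and stop on an object; FORCE is the grip in N (left out, the last holds). Time passes only in rows, so rows that do not move let the fingers close. It gives the time, the measured TCP pose, the force, the opening and the grip force at its end, in the units of the state.
- sense(): the state, without advancing time (a new reading comes with each control period).
- capture(name): name is "side" or "top"; returns a dict with "color" (480x640x3 uint8, red, green, blue), "depth" (480x640 float32, mm along the optical axis (not along the pixel's ray), 0 where there is no reading), "fx", "fy", "cx", "cy" (pixels), "camera_from_world" (4x4, takes a point from world to camera coordinates). Camera axes: x right, y up, looking along -z (the intrinsics and any distortion apply to the point x, -y, -z); pixel columns grow to the right and rows downward; lengths in mm; the calibration is good to about 2 mm. A picture is of the moment at which its call begins.
- finish_job(): hands the job in; it is judged then, once.
Trained networks look in the newest picture that a camera, given by its name, has taken for a name from the list of things; names that differ only in an ending like _2 or _b are one class to them, and where a whole thing is asked for, a point or a joint stands for the part that bears it (a point fixed in the world has none). Each returns a list of dicts, best first, with "conf" (0 to 1); they miss things now and then, are a little off and sometimes report something else, mostly with a low value. They report only what shows in the picture. A call takes as long as a camera call. They do not tell look-alikes from the thing itself.
- find_in(query, camera): "centre" ([column, row] in pixels, amid what is visible of it).
- place_of(query, camera): "centre" ([column, row] in pixels: a listed point, or the origin of a listed thing).
The state is a dict: "time_s": time; "joints": joint angles; "dq": joint speeds; "tau": joint torques, N m; "eef_pos": TCP position; "ee_rot": TCP orientation; "force": force on the tool from outside, world axes, zero at the start; "wrist_torque": the same for the moment, N m; "grip_width": opening from 0.0 (shut) to 1.0 (fully open); "grip_force": force on a finger pad.
Only numpy, scipy, OpenCV 4.12 (cv2) and the standard library are available. Lean on these libraries where they do the work, as an engineer would, in place of code of your own. Each camera call takes 0.05 s, during which the arm holds its last target. There are 200 camera calls.

### The job

Take the probe out of the rack and fit it into the empty slanted port of the glass culture vessel: set its screw head on the port, turn it backward (anticlockwise as seen from above the head) until you feel the threads drop in, then turn it forward to the stop so that it sits fully home, and let go. Do not force it, and leave everything else on the table where it stands.

Things in the scene. Friction and masses are not known exactly. Their poses are not given: they have to be found in the camera images.
- probe_head (a point): Middle of the probe's screw head, where it is gripped: a black ribbed cylinder 55 mm across, 40 mm tall, open below (45 mm inside), its lower rim 20 mm below this point. z points along the probe, away from the shaft's tip. A steel socket, 24 mm across at most, stands 14 mm above the head's top.
- probe: The probe: screw head and steel shaft; origin at the shaft's tip, z up the shaft, 100 mm from tip to middle of head. The shaft is 12 mm thick, with an 18 mm plug inside the head that starts 6 mm below its rim. About 0.14 kg (0.11 to 0.18). It stands upright in the rack, the head's rim resting on the rack's top (112 mm high).
- probe_pins (a point): On the probe's axis, 16 mm below the middle of the head: level of three round inward pins, 5 mm thick, 120 degrees apart, hidden inside the head, that run in the port's thread. How they stand about the axis cannot be seen and is not told by this frame.
- probe_rack: Purple tube rack, 69 x 110 x 112 mm, stays put; origin at the centre of its underside. The probe hangs through its top, 28 mm from its middle toward the rack's own +y.
- port: The empty slanted port: a steel tube on the vessel's head plate, 32 mm outside, 22 mm bore, with a coarse right-hand thread round it (42 mm across; clockwise from above goes down, 24 mm a turn). Origin at the centre of its mouth, z outward along its axis, which leans 30 degrees from vertical. Where the thread starts stand about the axis is not told by this frame.
- port_thread (a point): On the port's axis, 12 mm below the mouth, mid-thread. Three equal thread segments, each about 75 degrees long and ending in an upright stop; a 35 degree entry gap lies before each start. Pins on top of a segment run against a stop if turned forward; turned backward they slide up it and drop off its start into a gap; turned forward from the gap they run under it, with 1.5 mm of play.
- port_home (a point): On the port's axis, 1.5 mm above the mouth: where the middle of the head comes when fully home. Head-middle heights above the mouth: 11 to 17 mm with pins on top of the thread or a stop; 6 to 8 mm dropped into the gaps; then 70 to 100 degrees forward, sinking 24 mm a turn, to the stop: 1 to 3 mm. It stays there by itself.
- vessel: Glass culture vessel 116 mm across with a steel head plate 132 mm across, 125 mm above the table; stands fast; origin at the centre of its underside. The port is on its own -x side, the mouth 68 mm from its middle and 175 mm above the table; other fittings on the plate reach 155 mm above the table.
- beaker_100: Bystander, loose: low glass beaker, 55 mm wide, 70 mm tall; origin at the centre of its underside.
- dropper_bottle: Bystander, loose: small amber dropper bottle with a black teat, 31 mm across, 96 mm tall; origin at the centre of its underside.
- petri_dish_a: Bystander, loose: flat round dish, 90 mm across, 15 mm high; origin at the centre of its underside.
- microtube_block: Bystander, loose: rack of small tubes, 62 x 112 x 38 mm; origin at the centre of its underside.
- marker_black: Bystander, loose: felt marker lying on the table, 127 mm long; origin at the centre of its underside.
- lab_timer: Bystander, loose: white digital timer lying on its back, 66 x 62 x 18 mm; origin at the centre of its underside.
- tweezers: Bystander, loose: steel tweezers lying on the table, 127 mm long; origin at the centre of its underside.
There are look-alikes about, which are no part of the job. Leave any green or pink look-alike of the probe alone.

How it is judged (in metres and radians):
At the end, for the whole second after the job is handed in: The probe is at rest in the slanted port and released, its axis within 5 degrees of the port's and its head within 3 mm of centred on it, turned fully home: the middle of the head is at most 3.5 mm above the port's mouth along the port's axis (about 1.5 mm when at the stop) (z of probe_head in the frame of port between -0.001 and 0.0035 m and x of probe_head in the frame of port between -0.003 and 0.003 m and y of probe_head in the frame of port between -0.003 and 0.003 m and angle between the z axis of probe_head and the z axis of port, either way round below 0.09 rad and linear speed of probe below 0.01 m/s); the robot touches nothing.
It fails at once if the probe is forced against the vessel with more than 150 N (contact force between probe and vessel above 150 N).
It fails at once if another loose thing on the table is moved more than 30 mm (distance of any of beaker_100, dropper_bottle, petri_dish_a, microtube_block, marker_black, lab_timer, tweezers from where it was at the start of the episode above 0.03 m).
It also fails if it takes over 67 s, if anything falls off the work surface, if the arm or the gripper's body presses on something with over 40 N, if the wrist force passes 120 N, or if a joint passes its speed limit or range.

## Working session

There is one attempt and no reset: what is moved stays moved. The work goes in short steps, Python scripts to look and compute and a shell command to move; the robot and the scene stay as the last step left them, time stands still between calls to the robot, and variables do not carry over. Pictures are saved under pics/ and viewed, at most 10 in all, crops included, and the job is handed in when it is done.

```bash
mkdir -p pics; cat > h.py <<'E'
import numpy as np, cv2
from rig import sense, capture, find_in, place_of
from scipy.spatial.transform import Rotation as R
def ray(c,px):
    M=np.array(c["camera_from_world"]);r,t=M[:3,:3],M[:3,3]
    d=np.array([(px[0]-c["cx"])/c["fx"],-(px[1]-c["cy"])/c["fy"],-1.])
    return -r.T@t, r.T@d      # origin, dir with unit depth
def at_depth(c,px,d): o,v=ray(c,px); return o+v*d
def at_z(c,px,z): o,v=ray(c,px); return o+v*(z-o[2])/v[2]
def proj(c,p):
    M=np.array(c["camera_from_world"]);q=M[:3,:3]@np.array(p)+M[:3,3]
    return [c["cx"]+c["fx"]*q[0]/-q[2], c["cy"]-c["fy"]*q[1]/-q[2]]
def cloud(c):
    v,u=np.mgrid[:480,:640];d=c["depth"].astype(float)
    M=np.array(c["camera_from_world"])
    q=np.stack([(u-c["cx"])/c["fx"]*d,-(v-c["cy"])/c["fy"]*d,-d],-1)
    return (q-M[:3,3])@M[:3,:3]
def tri(rs):
    A=np.zeros((3,3));b=np.zeros(3)
    for o,v in rs:
        v=v/np.linalg.norm(v);P=np.eye(3)-np.outer(v,v);A+=P;b+=P@o
    p=np.linalg.solve(A,b);return p,[np.linalg.norm(np.cross(p-o,v/np.linalg.norm(v))) for o,v in rs]
E
python3 - <<'E'
from h import *
np.set_printoptions(precision=1,suppress=True)
for n in("top","side"):
    c=capture(n);cv2.imwrite(f"pics/{n}0.png",c["color"][:,:,::-1]);np.save(f"{n}0.npy",c,allow_pickle=True)
    print(n,ray(c,(320,240)),(c["depth"]>0).mean())
    P=cloud(c)
    for q in("probe_head","probe","probe_rack","port","port_home","port_thread","vessel","beaker_100","dropper_bottle","petri_dish_a","microtube_block","marker_black","lab_timer","tweezers"):
        for x in place_of(q,n)[:3]:
            u,v=map(int,x["centre"]); print(q,round(x["conf"],2),np.array(x["centre"]),P[v,u] if 0<=u<640 and 0<=v<480 else "")
s=sense();print(s["eef_pos"],s["ee_rot"],s["force"])
E
```

```text
top (array([ 428.4,  -87.7, 1158.7]), array([ 0.2, -0. , -1. ])) 0.9958333333333333
probe_head 0.96 [428.7 207.3] [ 655.2 -332.6  130.4]
probe_head 0.82 [364.8 246.2] [ 567.8 -188.1  150.8]
probe_head 0.81 [376.2 186.3] [ 704.8 -220.5  126.8]
probe 0.96 [355.7 247.3] [ 565.9 -169.   150.2]
probe 0.79 [369.8 200.3] [ 703.6 -218.6   -1.1]
probe 0.66 [368.4 295. ] [ 465.5 -197.3  117.1]
probe_rack 0.7 [364.3 245.9] [ 568.8 -187.4  158.5]
port 0.73 [257. 260.] [540.1  38.2 155. ]
port_home 0.73 [277.3 244.2] [578.3  -1.2 122.7]
port_home 0.72 [466.9 222.9] [ 644.4 -454.     4.2]
port_home 0.69 [255.7 259.8] [541.8  41.9 159. ]
port_thread 0.88 [255.7 254.9] [552.2  41.8 160.4]
vessel 0.74 [279.3 241.3] [584.6  -5.7 124.5]
vessel 0.53 [362.2 240.7] [ 578.7 -182.9  163.9]
beaker_100 0.92 [324.9 190.4] [ 728.8 -107.4    5. ]
dropper_bottle 0.53 [411.  182.2] [ 735.8 -315.2   44.3]
petri_dish_a 0.64 [467.  218.5] [ 654.4 -457.     4.1]
microtube_block 0.77 [325.3 308.9] [ 439.6 -105.3   36.7]
marker_black 0.83 [202.3 300.9] [462.  185.4  14.9]
marker_black 0.38 [181.3 250.3] [581.9 238.3  16
[... 673 characters left out ...]
0.1 172.2]
port_thread 0.49 [375.3 275.8] [ 705.8 -208.6  117.5]
vessel 0.68 [320.9 244.4] [600.7 -56.6  51.4]
vessel 0.56 [308.8 316.5] [ 582.4 -270.9   68.9]
beaker_100 0.94 [375.5 277.8] [ 702.9 -227.4  132.4]
beaker_100 0.62 [237.6 349.4] [ 449.3 -301.8    2.7]
dropper_bottle 0.92 [391.4 366.7] [ 734.7 -340.1   20.7]
dropper_bottle 0.56 [295.8 174.3] [540.7  43.3 169.3]
petri_dish_a 0.71 [344.2 436.1] [ 648.4 -460.5    5. ]
microtube_block 0.89 [246.3 279.3] [ 466.3 -228.5  118.6]
marker_black 0.63 [270.5 196.6] [462.4 173.1   8.4]
lab_timer 0.61 [313.7 183. ] [576.4 226.7  17. ]
tweezers 0.97 [236.1 349.6] [ 447.9 -303.3    5. ]
[ 218.7 -477.3  231.3] [-0.   1.   0.2 -0. ] [0.5 0.1 0.6]
```

```bash
python3 - <<'E'
import cv2
t=cv2.imread("pics/top0.png")[140:340,140:500];cv2.imwrite("pics/t1.png",cv2.resize(t,(800,444),interpolation=3))
t=cv2.imread("pics/side0.png")[120:460,160:480];cv2.imwrite("pics/s1.png",cv2.resize(t,(560,595),interpolation=3))
E
```

```text
(no output)
```

View pics/t1.png

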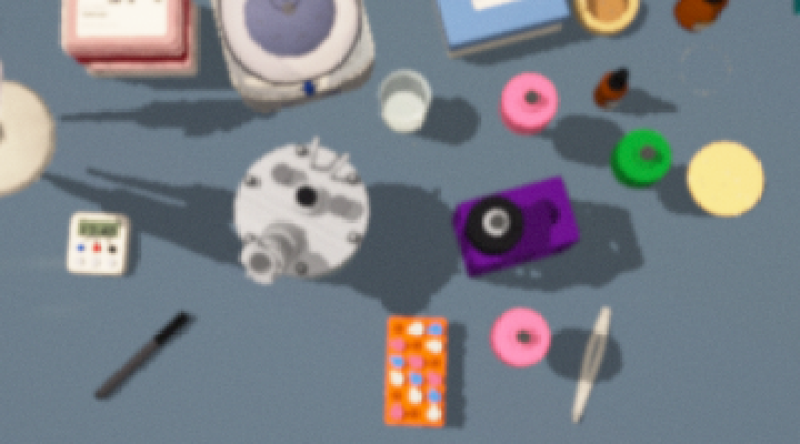

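View pics/s1.png

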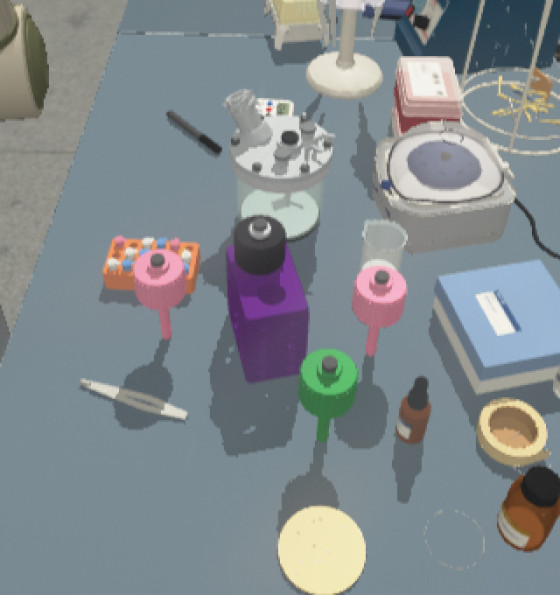

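The black probe stands in the purple rack (top picture about 363,240). The empty slanted port is at about (257,259), leaning to the lower left. The green and pink probes are look-alikes. Next I'll measure both more precisely.

```bash
cat > m.py <<'E'
from h import *
np.set_printoptions(precision=1,suppress=True)
from scipy.optimize import least_squares
T=np.load("top0.npy",allow_pickle=True).item();S=np.load("side0.npy",allow_pickle=True).item()
print(T["fx"],S["fx"])
def circ(p,r=None):
    f=lambda x:np.hypot(p[:,0]-x[0],p[:,1]-x[1])-(r or x[2])
    s=least_squares(f,[*p[:,:2].mean(0),r or 30],loss="soft_l1");return s.x
for n,c in(("top",T),("side",S)):
    P=cloud(c);k=c["color"].astype(int)
    # table noise
    # purple rack top
    pur=(k[...,2]>k[...,1]+50)&(k[...,0]>k[...,1]+30)&(k[...,0]<k[...,2])
    m=pur&(abs(P[...,2]-112)<6);q=P[m];print(n,"rack top",q.shape,q.mean(0),q[:,2].std())
    r=cv2.minAreaRect(q[:,:2].astype(np.float32));print(r)
    near=np.hypot(P[...,0]-568,P[...,1]+188)<45
    dark=(k.max(-1)<75)
    m=near&dark&(abs(P[...,2]-152)<5);q=P[m];print("headtop",q.shape,q.mean(0))
    if len(q)>20: print(" minEnc",cv2.minEnclosingCircle(q[:,:2].astype(np.float32)))
    m=near&~dark&~pur&(P[...,2]>155)&(P[...,2]<175);q=P[m];print("socket",q.shape,q.mean(0),q[:,2].max())
    m=(np.hypot(P[...,0]-580,P[...,1]+2)<85)&(abs(P[...,2]-125)<4);q=P[m];print("plate",q.shape,q.mean(0),cv2.minEnclosingCircle(q[:,:2].astype(np.float32)))
    m=(np.hypot(P[...,0]-540,P[...,1]-42)<45)&(P[...,2]>135);q=P[m];print("port pts",q.shape,q.mean(0),q.max(0),q.min(0))
rs=[]
for c,px in((T,(257,260)),(S,(292.2,175.2))): rs.append(ray(c,px)); print("port mouth@175",at_z(c,px,175))
print(tri(rs)); print("head tri",tri([ray(T,(364.8,246.2)),ray(S,(306.5,258.6))]), at_z(T,(364.8,246.2),132),at_z(S,(306.5,258.6),132))
E
python3 m.py
python3 - <<'E'
import cv2
t=cv2.imread("pics/top0.png")[215:285,225:315];a=cv2.resize(t,(720,560),interpolation=2);cv2.imwrite("pics/t2.png",a)
t=cv2.imread("pics/side0.png")[160:230,270:360];a=cv2.resize(t,(720,560),interpolation=2);cv2.imwrite("pics/s2.png",a)
E
```

```text
479.5728661159438 442.09329531456876
top rack top (789, 3) [ 587.7 -225.6  111.9] 1.9774057282802875
((587.2471923828125, -212.79922485351562), (68.03919982910156, 109.9767837524414), 15.01854419708252)
headtop (371, 3) [ 578.2 -185.6  151.9]
 minEnc ((579.3357543945312, -185.67335510253906), 27.702505111694336)
socket (96, 3) [ 579.2 -185.2  161.8] 169.53482599751356
plate (1852, 3) [601.3  -0.6 124.8] ((598.9560546875, 2.2128803730010986), 65.86609649658203)
port pts (451, 3) [550.5  28.8 162.9] [581.1  55.3 185.2] [524.1  -0.3 135.2]
side rack top (862, 3) [ 590.3 -233.   110.9] 1.1482181167223977
((586.9008178710938, -214.65261840820312), (67.19100952148438, 109.62092590332031), 14.252120018005371)
headtop (142, 3) [ 582.8 -204.7  150.1]
 minEnc ((578.9774169921875, -191.0252685546875), 27.000333786010742)
socket (101, 3) [ 579.5 -190.5  160.6] 168.36679119785714
plate (1084, 3) [597.7 -11.9 123.7] ((597.5301513671875, -0.5367162227630615), 67.46551513671875)
port pts (385, 3) [552.1  19.6 159.6] [579.4  53.4 182.1] [523.9  -0.8 135. ]
port mouth@175 [537.9  35.7 175. ]
port mouth@175 [535.4  30.  175. ]
(array([536.6,  35.8, 171.4]), [np.float64(1.6712561268851982), np.float64(1.6712561268850028)])
head tri (array([ 572.8, -190.7,  137.1]), [np.float64(3.5642621908107635), np.float64(3.5642621908108865)]) [ 569.9 -191.7  132. ] [ 576.  -184.6  132. ]
```

View pics/t2.png

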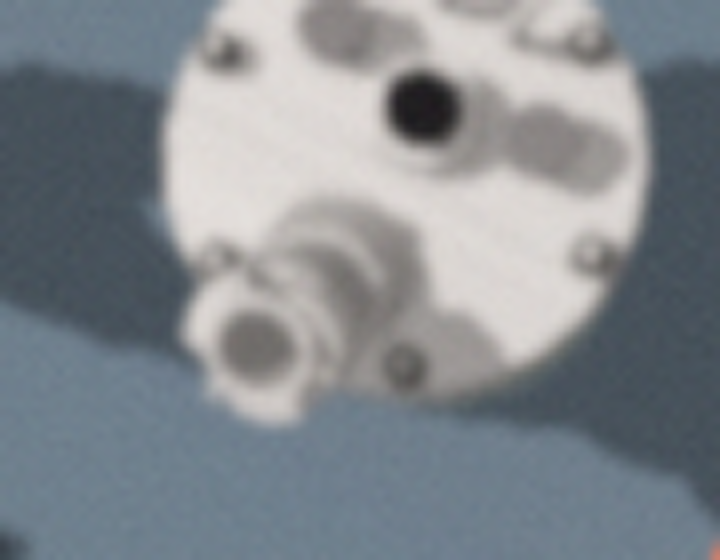

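View pics/s2.png

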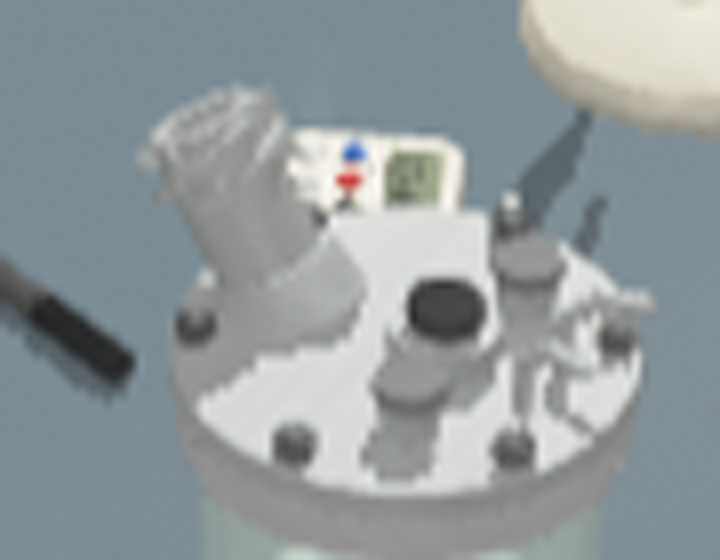

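```bash
cat >> h.py <<'E'
def go(p,zdir=None,yaw=0.,ydir=None,Rt=None):
    """rows needed: shift in current tool axes and rotation vector, to TCP p, tool z along zdir, with extra az"""
    s=sense();q=s["ee_rot"];R0=R.from_quat([q[1],q[2],q[3],q[0]])
    d=R0.inv().apply(np.array(p)-s["eef_pos"])
    if Rt is None:
        if zdir is None: Rt=R0
        else:
            z0=R0.as_matrix()[:,2];a=np.cross(z0,zdir);n=np.linalg.norm(a)
            Rt=R.from_rotvec(a/n*np.arctan2(n,z0@zdir) if n>1e-9 else a)*R0
        Rt=Rt*R.from_rotvec([0,0,yaw])
    return d,(R0.inv()*Rt).as_rotvec(),Rt
def st():
    s=sense();q=s["ee_rot"];m=R.from_quat([q[1],q[2],q[3],q[0]]).as_matrix()
    print("t",s["time_s"],"pos",np.round(s["eef_pos"],1),"j",np.round(s["joints"],2),"x",m[:,0].round(3),"y",m[:,1].round(3),"z",m[:,2].round(3),"F",np.round(s["force"],1),"grip",s["grip_width"],s["grip_force"])
E
python3 -c "
from h import *
st();print(go([579.5,-187,231]))"
```

```text
t 1.5 pos [ 218.7 -477.3  231.3] j [-1.36  0.31  1.5  -0.    1.33 -0.22] x [ 0.909  0.417 -0.   ] y [ 0.417 -0.909 -0.   ] z [-0.  0. -1.] F [0.5 0.1 0.6] grip 0.9962026524497803 0.0
(array([ 4.48892906e+02, -1.13542392e+02,  2.97893351e-01]), array([0., 0., 0.]), Rotation.from_matrix(array([[ 9.09060546e-01,  4.16664042e-01, -1.73824847e-05],
                            [ 4.16664042e-01, -9.09060545e-01,  3.41871699e-05],
                            [-1.55716661e-06, -3.83208636e-05, -9.99999999e-01]])))
```

```bash
python3 -m jog '[{"tx":50,"ty":-12.6,"jaw":-1},{"tx":50,"ty":-12.6,"jaw":-1},{"tx":50,"ty":-12.6,"jaw":-1},{"tx":50,"ty":-12.6,"jaw":-1},{"tx":50,"ty":-12.6,"jaw":-1}]' 60
python3 -m jog '[{"tx":50,"ty":-12.6,"jaw":-1},{"tx":50,"ty":-12.6,"jaw":-1},{"tx":50,"ty":-12.6,"jaw":-1},{"jaw":-1}]' 60
python3 -c "
from h import *
st();print(go([579.5,-187,180])[:2])"
```

```text
t 1.5 pos [ 218.7 -477.3  231.3] j [-1.36  0.31  1.5  -0.    1.33 -0.22] x [ 0.909  0.417 -0.   ] y [ 0.417 -0.909 -0.   ] z [-0.  0. -1.] F [0.5 0.1 0.6] grip 0.9962026524497803 0.0
(array([ 448.89298569, -113.54043752,   51.29789331]), array([0., 0., 0.]))schema error: expected keys tx, ty, tz, ax, ay, az, jaw
schema error: expected keys tx, ty, tz, ax, ay, az, jaw
```

All keys are needed in each row.

```bash
python3 -m jog '[{"tx":50,"ty":-12.6,"tz":0,"ax":0,"ay":0,"az":0,"jaw":-1},{"tx":50,"ty":-12.6,"tz":0,"ax":0,"ay":0,"az":0,"jaw":-1},{"tx":50,"ty":-12.6,"tz":0,"ax":0,"ay":0,"az":0,"jaw":-1},{"tx":50,"ty":-12.6,"tz":0,"ax":0,"ay":0,"az":0,"jaw":-1},{"tx":50,"ty":-12.6,"tz":0,"ax":0,"ay":0,"az":0,"jaw":-1}]' 60
python3 -m jog '[{"tx":50,"ty":-12.6,"tz":0,"ax":0,"ay":0,"az":0,"jaw":-1},{"tx":50,"ty":-12.6,"tz":0,"ax":0,"ay":0,"az":0,"jaw":-1},{"tx":50,"ty":-12.6,"tz":0,"ax":0,"ay":0,"az":0,"jaw":-1},{"tx":0,"ty":0,"tz":0,"ax":0,"ay":0,"az":0,"jaw":-1}]' 60
python3 -c "
from h import *
st();print(go([579.5,-187,180])[:2])"
```

```text
time_s: 2.12
eef_pos: [420.9, -314.6, 231.4]
ee_rot: [0.0, 0.977, 0.213, 0.0]
force: [0.2, -0.7, 0.5]
grip_width: 1.0
grip_force: 0.0
time_s: 2.62
eef_pos: [542.1, -216.7, 230.9]
ee_rot: [-0.0, 0.977, 0.215, 0.0]
force: [-0.3, -0.6, -0.4]
grip_width: 1.003
grip_force: 0.0
t 2.625 pos [ 542.1 -216.7  230.9] j [-0.58  0.44  1.31  0.    1.39  0.56] x [0.907 0.42  0.   ] y [ 0.42  -0.907 -0.   ] z [-0.     0.001 -1.   ] F [-0.3 -0.6 -0.4] grip 1.002761048678692 0.0
(array([ 46.39537451, -11.16034261,  50.86672493]), array([0., 0., 0.]))
```

```bash
python3 -m jog '[{"tx":46.4,"ty":-11.2,"tz":0,"ax":0,"ay":0,"az":0,"jaw":-1},{"tx":0,"ty":0,"tz":38,"ax":0,"ay":0,"az":0,"jaw":-1},{"tx":0,"ty":0,"tz":40,"ax":0,"ay":0,"az":0,"jaw":-1},{"tx":0,"ty":0,"tz":40,"ax":0,"ay":0,"az":0,"jaw":-1},{"tx":0,"ty":0,"tz":0,"ax":0,"ay":0,"az":0,"jaw":-1}]' 60
python3 -c "
from h import *
st();print(go([579.5,-187,113])[:2])"
```

```text
time_s: 3.25
eef_pos: [576.2, -189.4, 111.0]
ee_rot: [-0.002, 0.977, 0.213, -0.002]
force: [0.2, -0.1, -0.3]
grip_width: 1.001
grip_force: 0.0
t 3.25 pos [ 576.2 -189.4  111. ] j [-0.51  0.6   1.38 -0.    1.16  0.63] x [ 0.909  0.416 -0.004] y [ 0.416 -0.909 -0.005] z [-0.005  0.003 -1.   ] F [ 0.2 -0.1 -0.3] grip 1.0009305532935056 0.0
(array([ 3.98981139, -0.83656402, -2.04410004]), array([0., 0., 0.]))
```

```bash
python3 -m jog '[{"tx":3.5,"ty":-0.5,"tz":-1,"ax":0,"ay":0,"az":0,"jaw":-1},{"tx":0,"ty":0,"tz":0,"ax":0,"ay":0,"az":0,"jaw":0.9},{"tx":0,"ty":0,"tz":0,"ax":0,"ay":0,"az":0,"jaw":0.9},{"tx":0,"ty":0,"tz":0,"ax":0,"ay":0,"az":0,"jaw":0.9},{"tx":0,"ty":0,"tz":0,"ax":0,"ay":0,"az":0,"jaw":0.9}]' 60
python3 -c "
from h import *
st()"
```

```text
time_s: 3.88
eef_pos: [581.4, -187.7, 115.9]
ee_rot: [0.001, 0.977, 0.213, 0.001]
force: [-1.5, 0.8, 6.0]
grip_width: 0.622
grip_force: 62.4
t 3.875 pos [ 581.4 -187.7  115.9] j [-0.5   0.6   1.37  0.    1.17  0.64] x [0.909 0.417 0.001] y [ 0.417 -0.909  0.002] z [ 0.002 -0.001 -1.   ] F [-1.5  0.8  6. ] grip 0.6222121749119838 62.43305557407439
```

```bash
python3 -m jog '[{"tx":0,"ty":0,"tz":-25,"ax":0,"ay":0,"az":0,"jaw":0.9},{"tx":0,"ty":0,"tz":-30,"ax":0,"ay":0,"az":0,"jaw":0.9},{"tx":0,"ty":0,"tz":-35,"ax":0,"ay":0,"az":0,"jaw":0.9},{"tx":0,"ty":0,"tz":-35,"ax":0,"ay":0,"az":0,"jaw":0.9},{"tx":0,"ty":0,"tz":-30,"ax":0,"ay":0,"az":0,"jaw":0.9}]' 60
python3 - <<'E'
from h import *
st()
c=capture("side");np.save("side1.npy",c,allow_pickle=True);cv2.imwrite("pics/s3.png",cv2.resize(c["color"][100:400,180:500,::-1],(640,600)))
# port mouth target, using measured geometry
az=np.deg2rad(151);n=np.array([.5*np.cos(az),.5*np.sin(az),.866]);m=np.array([537,35,175.])
print("n",n,"pre",m+n*(110-16)) 
d,r,Rt=go(m+n*(120-16),-n);print(d,r,Rt.as_matrix())
E
```

```text
time_s: 4.5
eef_pos: [580.7, -187.5, 271.0]
ee_rot: [0.0, 0.977, 0.213, 0.0]
force: [-0.3, 0.1, -1.9]
grip_width: 0.617
grip_force: 63.3
t 4.5 pos [ 580.7 -187.5  271. ] j [-0.5   0.48  1.15 -0.    1.51  0.64] x [0.909 0.417 0.001] y [ 0.417 -0.909  0.001] z [ 0.001 -0.    -1.   ] F [-0.3  0.1 -1.9] grip 0.6170791033201247 63.28426309861243
n [-0.43730985  0.24240481  0.866     ] pre [495.89287376  57.78605215 256.404     ]
[  21.4783385  -263.19807289    8.66756571] [-4.15767490e-01  3.06208428e-01  5.16376784e-17] [[ 0.83952466  0.32241281  0.43731947]
 [ 0.45528711 -0.85670939 -0.24241014]
 [ 0.29649956  0.40261521 -0.86601905]]
```

View pics/s3.png

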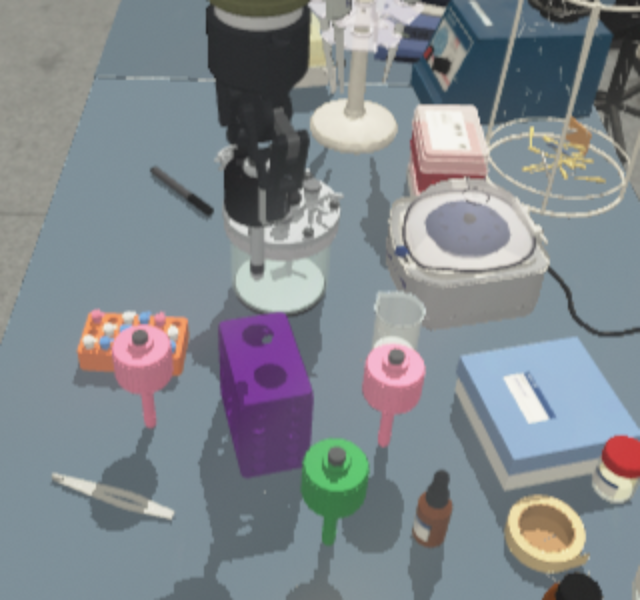

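```bash
python3 -m jog '[{"tx":4,"ty":-52.5,"tz":-5,"ax":0,"ay":0,"az":0,"jaw":0.9},{"tx":4,"ty":-52.5,"tz":-5,"ax":0,"ay":0,"az":0,"jaw":0.9},{"tx":4,"ty":-52.5,"tz":-5,"ax":0,"ay":0,"az":0,"jaw":0.9},{"tx":4,"ty":-52.5,"tz":0,"ax":0,"ay":0,"az":0,"jaw":0.9},{"tx":4,"ty":-52.5,"tz":0,"ax":0,"ay":0,"az":0,"jaw":0.9}]' 60
python3 -m jog '[{"tx":0,"ty":0,"tz":0,"ax":-0.104,"ay":0.0765,"az":0,"jaw":0.9},{"tx":0,"ty":0,"tz":0,"ax":-0.104,"ay":0.0765,"az":0,"jaw":0.9},{"tx":0,"ty":0,"tz":0,"ax":-0.104,"ay":0.0765,"az":0,"jaw":0.9},{"tx":0,"ty":0,"tz":0,"ax":-0.104,"ay":0.0765,"az":0,"jaw":0.9},{"tx":0,"ty":0,"tz":0,"ax":0,"ay":0,"az":0,"jaw":0.9}]' 60
python3 - <<'E'
from h import *
st()
out=[]
for n in("top","side"):
    c=capture(n);np.save(n+"2.npy",c,allow_pickle=True)
    out.append(cv2.resize(c["color"][:,:,::-1][(slice(170,310),slice(200,320)) if n=="top" else (slice(70,210),slice(240,360))],(400,466),interpolation=2))
    for q in("port","port_home","probe","probe_head"):
        print(n,q,[(round(x["conf"],2),np.round(x["centre"],1)) for x in place_of(q,n)[:3]])
cv2.imwrite("pics/b4.png",np.hstack(out))
az=np.deg2rad(151);nn=np.array([.5*np.cos(az),.5*np.sin(az),.866]);m=np.array([537,35,175.])
d,r,Rt=go(m+nn*(120-16),-nn);print(d,r)
E
```

```text
time_s: 5.18
eef_pos: [488.6, 60.9, 284.1]
ee_rot: [-0.0, 0.977, 0.213, 0.0]
force: [1.1, 0.3, -1.8]
grip_width: 0.622
grip_force: 63.5
time_s: 5.8
eef_pos: [488.3, 60.1, 283.6]
ee_rot: [0.168, 0.945, 0.207, 0.191]
force: [-0.2, -0.3, -2.4]
grip_width: 0.617
grip_force: 63.7
t 5.8 pos [488.3  60.1 283.6] j [ 0.01  0.01  1.81 -0.32  0.89  1.3 ] x [0.841 0.455 0.291] y [ 0.327 -0.858  0.397] z [ 0.43  -0.239 -0.871] F [-0.2 -0.3 -2.4] grip 0.6172532742384618 63.676281524822116
top port [(0.84, array([257.6, 261.1]))]
top port_home [(0.58, array([256.6, 258.3]))]
top probe [(0.76, array([417.3, 220.9])), (0.63, array([250.1, 264.7])), (0.58, array([371.7, 199.4]))]
top probe_head [(0.94, array([428.8, 206.3])), (0.91, array([229.9, 287.4])), (0.77, array([370.3, 291.8]))]
side port [(0.77, array([291.9, 172.5]))]
side port_home [(0.95, array([295.6, 174.9]))]
side probe [(0.92, array([345.7, 368.4])), (0.88, array([285. , 161.3])), (0.85, array([372.3, 318.3]))]
side probe_head [(0.97, array([252.1, 276.3])), (0.83, array([376.3, 287.2])), (0.77, array([347.9, 336.9]))]
[-3.73773861 -7.85973762 17.20667577] [-5.78432926e-03  4.90588626e-03 -5.55112843e-17]
```

View pics/b4.png

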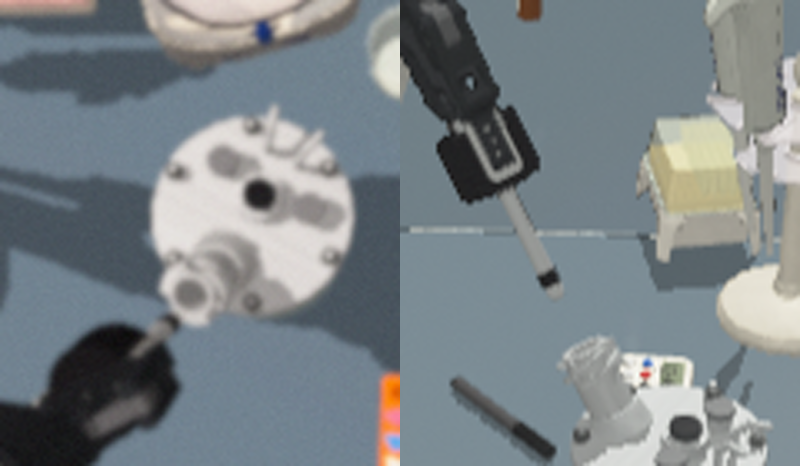

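```bash
cat > ov.py <<'E'
from h import *
def overlay(nm,f,m,az,box,out,tilt=30,k=None,toff=0):
    c=np.load(f"{nm}{f}.npy",allow_pickle=True).item();u0,v0,w,h=box;K=k
    im=cv2.resize(c["color"][v0:v0+h,u0:u0+w,::-1],(w*K,h*K),interpolation=2)
    a=np.deg2rad(az);t=np.deg2rad(tilt);n=np.array([np.sin(t)*np.cos(a),np.sin(t)*np.sin(a),np.cos(t)]);m=np.array(m)
    e1=np.cross(n,[0,0,1]);e1/=np.linalg.norm(e1);e2=np.cross(n,e1)
    pp=lambda p:tuple(int(x) for x in (np.array(proj(c,p))-[u0,v0]+.5)*K)
    for r,z,col in((11,0,(0,0,255)),(16,0,(0,255,255)),(16,-30,(0,255,255))):
        for th in np.arange(0,6.28,.15): cv2.circle(im,pp(m+n*z+r*(np.cos(th)*e1+np.sin(th)*e2)),1,col,-1)
    for th in np.arange(0,6.28,.05):
        cv2.circle(im,pp(m-n*m[2]*0+np.array([0,0,0])*0 if 0 else np.array([m[0]-68*np.cos(a)+66*np.cos(th),m[1]-68*np.sin(a)+66*np.sin(th),125])),1,(0,200,0),-1)
    cv2.line(im,pp(m-n*40),pp(m+n*60),(255,0,0),1)
    return im,c,pp
E
python3 - <<'E'
from ov import *
s=sense();q=s["ee_rot"];M=R.from_quat([q[1],q[2],q[3],q[0]]).as_matrix();p=np.array(s["eef_pos"])
ims=[]
for nm,box in(("top",(225,190,100,145)),("side",(250,85,100,145))):
    im,c,pp=overlay(nm,2,[537,35,175],151,box,None,k=4)
    tip=p+M[:,2]*84
    for off in(6,-6):cv2.line(im,pp(tip+off*M[:,0]),pp(tip+off*M[:,0]-M[:,2]*60),(255,0,255),1)
    cv2.circle(im,pp(tip),3,(255,0,255),1); print(nm,proj(c,tip));ims.append(im)
cv2.imwrite("pics/b5.png",np.hstack(ims))
E
```

```text
top [np.float64(252.93446419734886), np.float64(263.9736759919738)]
side [np.float64(287.7515565768357), np.float64(158.70782942867896)]
```

View pics/b5.png

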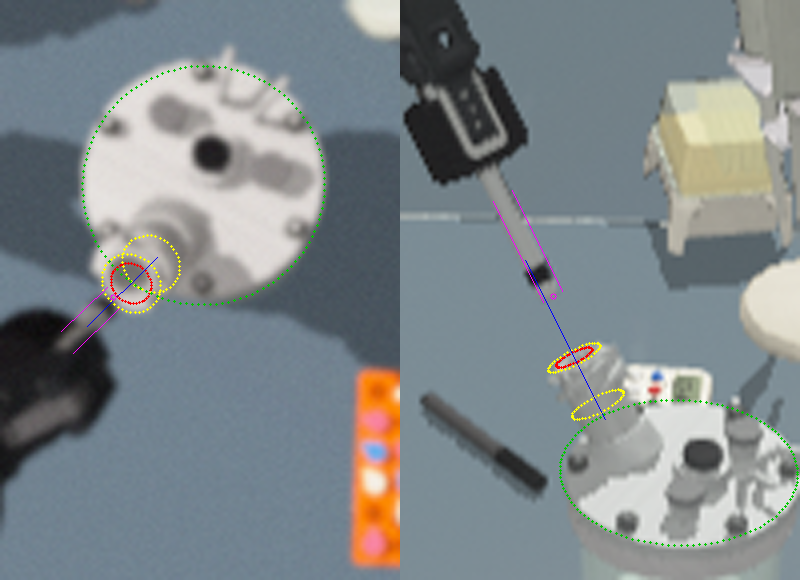

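```bash
cat > fit.py <<'E'
from ov import *
from scipy.optimize import least_squares
np.set_printoptions(precision=2,suppress=True)
T=np.load("top0.npy",allow_pickle=True).item();S=np.load("side0.npy",allow_pickle=True).item()
# bore blob & plate ellipse in top
g=cv2.cvtColor(T["color"],cv2.COLOR_RGB2GRAY).astype(float)
print(g[250:268,248:268].astype(int))
k=T["color"].astype(int);w=((k.min(-1)>150)).astype(np.uint8)
for nm,c in(("top",T),("side",S)):
    P=cloud(c);pts=P[(np.hypot(P[...,0]-545,P[...,1]-30)<45)&(P[...,2]>134)]
    f=lambda x:cyl(x,pts)
    def cyl(x,pts):
        a=x[2];n=np.array([.5*np.cos(a),.5*np.sin(a),.866]);m=np.array([x[0],x[1],175])
        d=pts-m;z=d@n;rad=np.linalg.norm(d-np.outer(z,n),axis=1)
        Rz=np.where(z>-22,20.,16.)   # thread/tube
        side=abs(rad-np.where(z>-22,19.,16.)); top=np.hypot(z,np.maximum(rad-20,0))
        return np.minimum(side,top)
    for az in(130,150,165):
        s=least_squares(f,[540,37,np.deg2rad(az)],loss="soft_l1",f_scale=2,diff_step=1e-4);print(nm,len(pts),s.x[:2],np.rad2deg(s.x[2])%360,s.cost)
    q=P[(abs(P[...,2]-125)<3)&(np.hypot(P[...,0]-597,P[...,1]-2)<72)];h=cv2.convexHull(q[:,:2].astype(np.float32))[:,0]
    s=least_squares(lambda x:np.hypot(h[:,0]-x[0],h[:,1]-x[1])-x[2],[597,2,66],loss="soft_l1");print("plate",s.x)
E
python3 fit.py
```

```text
[[ 92 123 155 181 196 202 195 184 156 145 150 164 171 176 177 173 162 145
  129 115]
 [ 99 137 182 202 208 206 199 194 178 169 165 160 169 179 179 175 164 147
  130 122]
 [118 163 200 212 211 205 197 194 188 184 176 173 174 181 188 181 169 153
  138 129]
 [140 188 211 212 208 198 183 175 171 173 175 182 182 184 182 185 180 167
  145 133]
 [154 200 214 210 198 177 154 139 135 140 146 163 178 184 178 175 180 175
  158 140]
 [167 205 213 204 183 154 130 117 117 117 121 137 156 176 182 175 175 177
  168 147]
 [169 204 211 197 169 133 116 112 110 111 111 118 136 162 181 176 167 172
  172 154]
 [161 191 201 189 157 124 113 111 108 111 109 113 120 147 176 177 157 159
  169 159]
 [133 166 183 182 153 120 113 110 108 108 111 110 114 134 164 172 153 148
  162 157]
 [106 131 163 173 156 126 113 111 110 111 111 112 119 136 162 170 154 142
  151 152]
 [104 114 143 171 164 140 121 113 112 115 116 123 135 149 172 173 156 149
  150 143]
 [112 115 136 166 174 163 142 127 125 126 131 140 150 167 180 174 160 162
  156 139]
 [120 123 143 169 187 184 168 156 147 145 151 159 169 180 180 165 152 158
  152 
[... 154 characters left out ...]
0 135 130
  128 125]
 [121 127 131 140 144 156 177 192 196 200 200 204 200 185 158 137 127 126
  124 125]
 [124 123 125 128 129 137 158 176 185 193 195 195 194 183 159 134 126 123
  122 125]
 [123 123 122 125 123 128 137 147 157 169 175 176 174 165 149 131 123 125
  124 122]]
top 489 [542.55  34.12] 149.2792501748496 1297.642726186948
top 489 [542.55  34.12] 149.277681443407 1297.6429721336765
top 489 [542.55  34.12] 149.27927914572254 1297.6427064008426
plate [599.07   2.25  65.37]
side 426 [540.8   34.95] 148.19261842302123 980.522541133631
side 426 [540.8   34.95] 148.19356571129964 980.521916101797
side 426 [540.8   34.94] 148.20215183287687 980.4965997431696
plate [598.8   -0.47  65.46]
```

```bash
cat > pf.py <<'E'
from h import *
from scipy.optimize import least_squares
np.set_printoptions(precision=2,suppress=True)
def probe(tag,new=True,zr=(-5,95),views=("top","side"),gate=16):
    s=sense();q=s["ee_rot"];M=R.from_quat([q[1],q[2],q[3],q[0]]).as_matrix();p=np.array(s["eef_pos"])
    print("tcp",p,"z",M[:,2])
    for nm in views:
        if new: np.save(nm+tag+".npy",capture(nm),allow_pickle=True)
        c=np.load(nm+tag+".npy",allow_pickle=True).item();P=cloud(c).reshape(-1,3)
        L=(P-p)@M   # tool coords
        k=(np.hypot(L[:,0],L[:,1])<gate)&(L[:,2]>12)&(L[:,2]<82);Q=L[k]
        def f(x):
            z=Q[:,2]-50;return np.hypot(Q[:,0]-x[0]-x[2]*z,Q[:,1]-x[1]-x[3]*z)-6
        r=least_squares(f,[0,0,0,0],loss="soft_l1",f_scale=1.5);x=r.x
        print(nm,k.sum(),"axis at tcp",x[:2]-50*x[2:],"at tip",x[:2]+34*x[2:],"slope",x[2:],"rms",np.sqrt(np.mean(np.minimum(abs(r.fun),5)**2)),"view dir in tool",(M.T@ray(c,proj(c,p))[1]))
E
python3 -c "
from pf import *
probe('3')"
```

```text
tcp [489.8   59.29 284.25] z [ 0.43 -0.24 -0.87]
top 57 axis at tcp [-1.43  0.07] at tip [-0.64 -0.16] slope [ 0.01 -0.  ] rms 0.6906518114762731 view dir in tool [-0.16 -0.52  0.86]
side 184 axis at tcp [-2.11 -0.06] at tip [-1.63  0.08] slope [0.01 0.  ] rms 1.3614936274517553 view dir in tool [ 0.17 -1.01  0.15]
```

```bash
cat > tg.py <<'E'
from h import *
np.set_printoptions(precision=3,suppress=True)
az=np.deg2rad(149);n=np.array([.5*np.cos(az),.5*np.sin(az),.866]);m=np.array([541.8,35.2,175.])
def rel(off=(-1.6,0)):
    s=sense();q=s["ee_rot"];M=R.from_quat([q[1],q[2],q[3],q[0]]).as_matrix();p=np.array(s["eef_pos"])
    a=p+M[:,0]*off[0]+M[:,1]*off[1]-M[:,2]*16; d=a-m
    h=d@n; lat=M.T@(d-h*n)
    z0=M[:,2];ax=M.T@np.cross(z0,-n)
    print("t",s["time_s"],"head h",round(h,2),"lateral err in tool xyz",lat,"rot needed",ax,"F along axis",np.dot(s["force"],n),"Flat tool",M.T@np.array(s["force"]),"tau z",(M.T@np.array(s["wrist_torque"])),"j6",s["joints"][5],"j5",s["joints"][4],"grip",s["grip_width"])
if __name__=="__main__": rel()
E
python3 tg.py
```

```text
t 6.4 head h 139.15 lateral err in tool xyz [-3.846  8.024 -0.169] rot needed [-0.016 -0.009 -0.   ] F along axis -1.0189987657022515 Flat tool [-1.4   -0.195  1.009] tau z [ 0.305 -0.198 -0.015] j6 1.2983594230963764 j5 0.894168724147658 grip 0.6186080488224639
```

```bash
python3 -m jog '[{"tx":3.8,"ty":-8,"tz":0,"ax":-0.016,"ay":-0.009,"az":0,"jaw":0.9},{"tx":0,"ty":0,"tz":10,"ax":0,"ay":0,"az":0,"jaw":0.9},{"tx":0,"ty":0,"tz":10,"ax":0,"ay":0,"az":0,"jaw":0.9},{"tx":0,"ty":0,"tz":0,"ax":0,"ay":0,"az":0,"jaw":0.9},{"tx":0,"ty":0,"tz":0,"ax":0,"ay":0,"az":0,"jaw":0.9}]' 60
python3 - <<'E'
from pf import *
import tg
probe('4'); tg.rel()
from ov import *
s=sense();q=s["ee_rot"];M=R.from_quat([q[1],q[2],q[3],q[0]]).as_matrix();p=np.array(s["eef_pos"])
ims=[]
for nm,box in(("top",(225,200,80,112)),("side",(255,90,80,112))):
    im,c,pp=overlay(nm,4,tg.m,149,box,None,k=5)
    a=p-1.6*M[:,0];tip=a+M[:,2]*84
    for off in(6,-6):cv2.line(im,pp(tip+off*M[:,0]),pp(tip+off*M[:,0]-M[:,2]*60),(255,0,255),1)
    ims.append(im)
cv2.imwrite("pics/b6.png",np.hstack(ims))
E
```

```text
time_s: 7.02
eef_pos: [498.9, 62.6, 265.0]
ee_rot: [0.177, 0.944, 0.204, 0.189]
force: [0.3, 0.3, -1.1]
grip_width: 0.619
grip_force: 63.7
tcp [498.914  62.644 264.99 ] z [ 0.429 -0.258 -0.866]
top 58 axis at tcp [-1.156  0.011] at tip [-0.737 -0.336] slope [ 0.005 -0.004] rms 0.6457510689038721 view dir in tool [-0.142 -0.53   0.856]
side 177 axis at tcp [-1.972  0.002] at tip [-2.439  0.007] slope [-0.006  0.   ] rms 1.3579244671752857 view dir in tool [ 0.173 -1.005  0.147]
t 7.125 head h 119.61 lateral err in tool xyz [ 0.216 -0.093 -0.005] rot needed [ 0.    -0.001 -0.   ] F along axis -2.47216154549207 Flat tool [-0.632 -0.215  2.471] tau z [ 0.337 -0.232 -0.004] j6 1.3600663085265068 j5 0.855593684575903 grip 0.6215878978460304
```

View pics/b6.png

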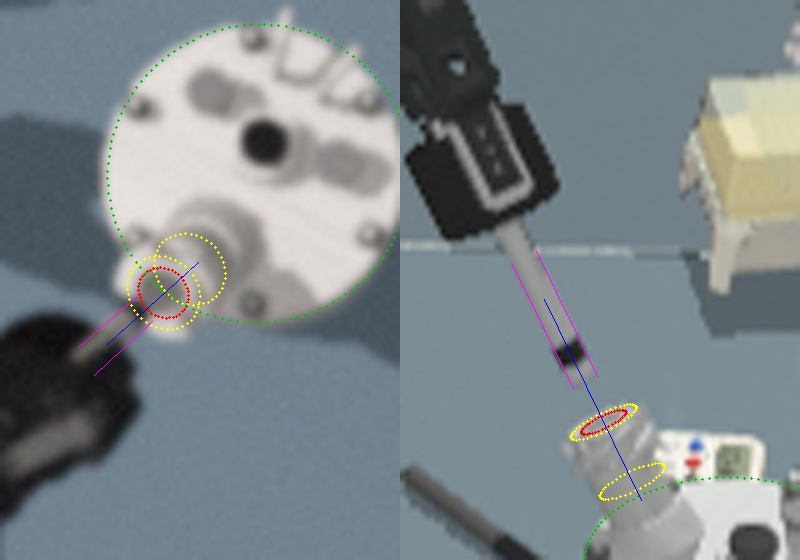

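```bash
python3 -m jog '[{"tx":0,"ty":0,"tz":15,"ax":0,"ay":0,"az":0,"jaw":0.9},{"tx":0,"ty":0,"tz":15,"ax":0,"ay":0,"az":0,"jaw":0.9},{"tx":0,"ty":0,"tz":15,"ax":0,"ay":0,"az":0,"jaw":0.9},{"tx":0,"ty":0,"tz":10,"ax":0,"ay":0,"az":0,"jaw":0.9},{"tx":0,"ty":0,"tz":0,"ax":0,"ay":0,"az":0,"jaw":0.9}]' 60
python3 tg.py
python3 -m jog '[{"tx":0,"ty":0,"tz":10,"ax":0,"ay":0,"az":0,"jaw":0.9},{"tx":0,"ty":0,"tz":10,"ax":0,"ay":0,"az":0,"jaw":0.9},{"tx":0,"ty":0,"tz":10,"ax":0,"ay":0,"az":0,"jaw":0.9},{"tx":0,"ty":0,"tz":0,"ax":0,"ay":0,"az":0,"jaw":0.9},{"tx":0,"ty":0,"tz":0,"ax":0,"ay":0,"az":0,"jaw":0.9}]' 60
python3 - <<'E'
import tg
tg.rel()
E
```

```text
time_s: 7.75
eef_pos: [522.4, 48.5, 216.4]
ee_rot: [0.177, 0.944, 0.204, 0.188]
force: [0.4, 0.1, -1.3]
grip_width: 0.622
grip_force: 63.7
t 7.75 head h 63.56 lateral err in tool xyz [-0.21  -0.444 -0.002] rot needed [-0.     0.001  0.   ] F along axis -1.2341158129465122 Flat tool [ 0.017 -0.464  1.234] tau z [ 0.293 -0.247 -0.026] j6 1.3794215124482154 j5 0.7301093799360475 grip 0.6217464047914256
time_s: 8.38
eef_pos: [535.4, 41.0, 191.5]
ee_rot: [0.177, 0.944, 0.204, 0.189]
force: [0.8, 0.2, -1.9]
grip_width: 0.624
grip_force: 63.7
t 8.375 head h 34.52 lateral err in tool xyz [ 0.291 -0.235 -0.001] rot needed [ 0.    -0.001 -0.   ] F along axis -1.924426857912262 Flat tool [ 0.284 -0.711  1.924] tau z [ 0.339 -0.265 -0.014] j6 1.3948269834080005 j5 0.6656993423580299 grip 0.6240984884384674
```

```bash
python3 -m jog '[{"tx":0,"ty":0,"tz":5,"ax":0,"ay":0,"az":0,"jaw":0.9},{"tx":0,"ty":0,"tz":4,"ax":0,"ay":0,"az":0,"jaw":0.9},{"tx":0,"ty":0,"tz":0,"ax":0,"ay":0,"az":0,"jaw":0.9}]' 60
python3 tg.py
python3 -m jog '[{"tx":0,"ty":0,"tz":3,"ax":0,"ay":0,"az":0,"jaw":0.9},{"tx":0,"ty":0,"tz":3,"ax":0,"ay":0,"az":0,"jaw":0.9},{"tx":0,"ty":0,"tz":0,"ax":0,"ay":0,"az":0,"jaw":0.9}]' 60
python3 tg.py
```

```text
time_s: 8.75
eef_pos: [539.2, 38.6, 183.2]
ee_rot: [0.177, 0.944, 0.204, 0.189]
force: [0.0, 0.6, -1.9]
grip_width: 0.618
grip_force: 63.7
t 8.75 head h 25.11 lateral err in tool xyz [ 0.028 -0.363 -0.001] rot needed [ 0. -0. -0.] F along axis -1.5310790812109851 Flat tool [-0.25  -1.327  1.531] tau z [ 0.319 -0.222 -0.029] j6 1.4003527569660215 j5 0.6465437226266505 grip 0.617997411867745
time_s: 9.12
eef_pos: [541.7, 37.0, 178.1]
ee_rot: [0.177, 0.944, 0.204, 0.189]
force: [-0.0, 0.3, -1.6]
grip_width: 0.619
grip_force: 63.7
t 9.125 head h 19.16 lateral err in tool xyz [ 0.044 -0.326 -0.001] rot needed [ 0. -0. -0.] F along axis -1.298263923104465 Flat tool [-0.335 -0.878  1.298] tau z [ 0.332 -0.211 -0.013] j6 1.4041932721359502 j5 0.6341614585635946 grip 0.6185537078696366
```

```bash
for i in 1 2; do python3 -m jog '[{"tx":0,"ty":0,"tz":1.5,"ax":0,"ay":0,"az":0,"jaw":0.9},{"tx":0,"ty":0,"tz":0,"ax":0,"ay":0,"az":0,"jaw":0.9}]' 60 >/dev/null; python3 tg.py; done
```

```text
t 9.375 head h 17.84 lateral err in tool xyz [ 0.129 -0.302 -0.001] rot needed [ 0.    -0.001 -0.   ] F along axis -1.116377705154144 Flat tool [-0.598 -0.208  1.116] tau z [ 0.338 -0.234  0.011] j6 1.4051681623342884 j5 0.6311643559342036 grip 0.6190632956468902
t 9.625 head h 16.29 lateral err in tool xyz [ 0.086 -0.301 -0.001] rot needed [ 0. -0. -0.] F along axis -1.2183875200585375 Flat tool [-0.286 -0.712  1.218] tau z [ 0.274 -0.291  0.014] j6 1.4061600083030716 j5 0.6281206023350164 grip 0.617465130939846
```

```bash
for i in 1 2 3; do python3 -m jog '[{"tx":0,"ty":0,"tz":1.5,"ax":0,"ay":0,"az":0,"jaw":0.9},{"tx":0,"ty":0,"tz":0,"ax":0,"ay":0,"az":0,"jaw":0.9}]' 60 >/dev/null; python3 tg.py; done
```

```text
t 9.875 head h 14.78 lateral err in tool xyz [ 0.062 -0.354 -0.001] rot needed [ 0. -0.  0.] F along axis -1.2070080401582537 Flat tool [-2.031 -0.867  1.206] tau z [ 0.278 -0.382 -0.011] j6 1.4071796119800926 j5 0.6250123185121736 grip 0.6199771384973853
t 10.125 head h 13.27 lateral err in tool xyz [ 0.059 -0.358 -0.001] rot needed [ 0. -0.  0.] F along axis -0.9859346754084766 Flat tool [-0.362 -0.599  0.986] tau z [ 0.359 -0.427  0.019] j6 1.408156165597201 j5 0.6219851627450632 grip 0.6213495532235142
t 10.375 head h 12.66 lateral err in tool xyz [ 0.221 -0.337 -0.001] rot needed [ 0.    -0.001  0.   ] F along axis 11.315905759947483 Flat tool [ -5.715  -2.825 -11.321] tau z [ 0.559 -1.012  0.014] j6 1.4092095052596736 j5 0.6204329708071789 grip 0.6195530649663208
```

```bash
for i in 1 2; do python3 -m jog '[{"tx":-0.1,"ty":0,"tz":-0.3,"ax":0,"ay":0,"az":-0.12,"jaw":0.9},{"tx":0,"ty":0,"tz":-0.4,"ax":0,"ay":0,"az":-0.12,"jaw":0.9}]' 60 >/dev/null; python3 tg.py; done
```

```text
t 10.625 head h 13.44 lateral err in tool xyz [ 0.108  0.022 -0.001] rot needed [ 0.    -0.001 -0.   ] F along axis 12.19503296061299 Flat tool [ -4.392  -4.748 -12.199] tau z [ 1.016 -0.883  0.272] j6 1.1652291980124665 j5 0.6219420295416417 grip 0.618157447419037
t 10.875 head h 14.2 lateral err in tool xyz [-0.07  -0.03  -0.001] rot needed [-0. -0. -0.] F along axis 13.34785503147465 Flat tool [ -1.866  -6.96  -13.346] tau z [ 1.455 -0.338  0.265] j6 0.9246913551827086 j5 0.6236899246959102 grip 0.6214967908610634
```

```bash
for i in 1 2 3; do python3 -m jog '[{"tx":-0.05,"ty":-0.3,"tz":-0.4,"ax":0,"ay":0,"az":-0.12,"jaw":0.9},{"tx":0,"ty":-0.25,"tz":-0.4,"ax":0,"ay":0,"az":-0.12,"jaw":0.9}]' 60 >/dev/null; python3 tg.py; done
```

```text
t 11.125 head h 15.14 lateral err in tool xyz [0.246 0.46  0.   ] rot needed [ 0.001 -0.001  0.   ] F along axis 16.139873794585004 Flat tool [ -1.642  -5.144 -16.15 ] tau z [ 1.095 -0.305  0.354] j6 0.68555442208945 j5 0.6234500396185035 grip 0.6165766252331589
t 11.375 head h 15.92 lateral err in tool xyz [0.642 0.311 0.001] rot needed [ 0.002 -0.002  0.   ] F along axis 11.324919218254825 Flat tool [  6.727  -5.223 -11.321] tau z [1.23  1.257 0.27 ] j6 0.44588302220761705 j5 0.6235134884101518 grip 0.6197157001174345
t 11.625 head h 15.83 lateral err in tool xyz [-0.175  0.012 -0.001] rot needed [ 0.001 -0.    -0.   ] F along axis -1.311484904055083 Flat tool [ 0.507 -0.319  1.311] tau z [ 0.349  0.196 -0.011] j6 0.20545630324633035 j5 0.6236475251885694 grip 0.618639556636025
```

```bash
for i in 1 2 3 4; do python3 -m jog '[{"tx":0,"ty":0,"tz":1.2,"ax":0,"ay":0,"az":0,"jaw":0.9},{"tx":0,"ty":0,"tz":1.2,"ax":0,"ay":0,"az":0,"jaw":0.9}]' 60 >/dev/null; python3 tg.py; done
```

```text
t 11.875 head h 13.21 lateral err in tool xyz [-0.249 -0.082 -0.001] rot needed [ 0.001 -0.    -0.   ] F along axis -1.066767106378774 Flat tool [ 0.727 -1.219  1.066] tau z [ 0.351  0.217 -0.068] j6 0.21342120829756778 j5 0.6186952557870055 grip 0.6168005097447882
t 12.125 head h 10.78 lateral err in tool xyz [-0.237 -0.203 -0.001] rot needed [ 0.001 -0.    -0.   ] F along axis -1.165109601442263 Flat tool [-0.114 -1.496  1.164] tau z [ 0.464  0.23  -0.052] j6 0.2134466655205266 j5 0.6139944791698648 grip 0.6167870205424053
t 12.375 head h 8.44 lateral err in tool xyz [-0.262 -0.036 -0.   ] rot needed [ 0.001 -0.    -0.   ] F along axis -0.9806233050191507 Flat tool [ 0.517 -1.107  0.98 ] tau z [ 0.314  0.214 -0.027] j6 0.21465892874382597 j5 0.6089452042635308 grip 0.6167070659537726
t 12.625 head h 6.65 lateral err in tool xyz [-0.248  0.016 -0.   ] rot needed [0.001 0.    0.   ] F along axis 18.40792790867042 Flat tool [  0.124  -4.849 -18.413] tau z [1.135 0.21  0.007] j6 0.21627628777786043 j5 0.6053957158250363 grip 0.6194181646681706
```

```bash
python3 -m jog '[{"tx":0,"ty":0,"tz":-0.9,"ax":0,"ay":0,"az":0.06,"jaw":0.9},{"tx":0,"ty":0.15,"tz":0.3,"ax":0,"ay":0,"az":0.1,"jaw":0.9}]' 60 >/dev/null; python3 tg.py; for i in 1 2; do python3 -m jog '[{"tx":0,"ty":0.2,"tz":0.45,"ax":0,"ay":0,"az":0.12,"jaw":0.9},{"tx":0,"ty":0.2,"tz":0.45,"ax":0,"ay":0,"az":0.12,"jaw":0.9}]' 60 >/dev/null; python3 tg.py; done
```

```text
t 12.875 head h 6.76 lateral err in tool xyz [-0.236 -0.14  -0.   ] rot needed [ 0.001 -0.    -0.   ] F along axis -0.9375844490027063 Flat tool [ 0.423 -1.193  0.936] tau z [ 0.325  0.203 -0.001] j6 0.3785089370444563 j5 0.6057214073253538 grip 0.6169600686525698
t 13.125 head h 5.77 lateral err in tool xyz [-0.27  -0.105 -0.   ] rot needed [ 0.001 -0.    -0.   ] F along axis -0.7724541078691325 Flat tool [ 0.242 -0.678  0.772] tau z [0.317 0.038 0.015] j6 0.6196608135547659 j5 0.6045356966918649 grip 0.6149972045343727
t 13.375 head h 4.85 lateral err in tool xyz [-0.25  -0.027 -0.   ] rot needed [ 0.001 -0.001 -0.   ] F along axis -1.470844404276812 Flat tool [ 0.034 -2.236  1.469] tau z [ 0.345 -0.019  0.039] j6 0.8593623589488244 j5 0.6032735619707063 grip 0.6248656700591512
```

Threads run freely. Continuing forward.

```bash
for i in 1 2 3; do python3 -m jog '[{"tx":0,"ty":0.2,"tz":0.45,"ax":0,"ay":0,"az":0.12,"jaw":0.9},{"tx":0,"ty":0.2,"tz":0.45,"ax":0,"ay":0,"az":0.12,"jaw":0.9}]' 60 >/dev/null; python3 tg.py; done
```

```text
t 13.625 head h 3.87 lateral err in tool xyz [-0.497 -0.202 -0.   ] rot needed [-0.  0. -0.] F along axis -0.4354409418420211 Flat tool [-1.502 -2.017  0.436] tau z [ 0.46  -0.232 -0.009] j6 1.098900327864854 j5 0.6024466219247814 grip 0.6174462359853639
t 13.875 head h 3.04 lateral err in tool xyz [-0.243  0.113 -0.   ] rot needed [ 0.    -0.001 -0.   ] F along axis -1.8701538533197768 Flat tool [-0.296 -0.325  1.87 ] tau z [ 0.335 -0.316 -0.044] j6 1.3382341688098567 j5 0.6004947589737699 grip 0.6202969209924358
t 14.125 head h 2.11 lateral err in tool xyz [-0.448  0.099 -0.   ] rot needed [0. 0. 0.] F along axis 4.261089179421609 Flat tool [-3.526 -1.827 -4.261] tau z [ 0.7   -0.831 -0.402] j6 1.5773704751585655 j5 0.5994191214388505 grip 0.616733874226799
```

```bash
for i in 1 2; do python3 -m jog '[{"tx":0,"ty":0.1,"tz":0.2,"ax":0,"ay":0,"az":0.06,"jaw":0.9},{"tx":0,"ty":0,"tz":0,"ax":0,"ay":0,"az":0,"jaw":0.9}]' 60 >/dev/null; python3 tg.py; done
```

```text
t 14.375 head h 2.06 lateral err in tool xyz [-0.921 -0.065  0.001] rot needed [0.    0.001 0.   ] F along axis 4.718643220837813 Flat tool [-5.333 -1.433 -4.713] tau z [ 0.367 -0.921 -0.737] j6 1.6327827539347555 j5 0.6000269168323135 grip 0.6155681193319218
t 14.625 head h 1.94 lateral err in tool xyz [-0.588 -0.277 -0.   ] rot needed [ 0.  0. -0.] F along axis 4.165120603981199 Flat tool [-3.743 -4.215 -4.166] tau z [ 0.762 -0.623 -1.141] j6 1.691871771903853 j5 0.598753560009087 grip 0.6173053081600959
```

```bash
for i in 1 2 3; do python3 -m jog '[{"tx":0,"ty":0.1,"tz":0.1,"ax":0,"ay":0,"az":0.06,"jaw":0.9},{"tx":0,"ty":0,"tz":0,"ax":0,"ay":0,"az":0,"jaw":0.9}]' 60 >/dev/null; python3 tg.py; done
```

```text
t 14.875 head h 1.85 lateral err in tool xyz [-0.062 -0.289 -0.   ] rot needed [-0.    -0.001 -0.   ] F along axis 3.1596730055233855 Flat tool [-0.848 -5.374 -3.16 ] tau z [ 0.894 -0.315 -1.266] j6 1.7510700180010328 j5 0.597528014669897 grip 0.6164155472992581
t 15.125 head h 1.79 lateral err in tool xyz [-0.706 -0.366  0.   ] rot needed [-0.  0. -0.] F along axis 7.781275750993712 Flat tool [-5.849 -4.635 -7.78 ] tau z [ 0.789 -0.819 -1.263] j6 1.810762601414434 j5 0.5985396033287809 grip 0.6165168840487173
t 15.375 head h 1.61 lateral err in tool xyz [-0.906 -0.326  0.001] rot needed [-0.     0.001 -0.   ] F along axis 6.043370961814112 Flat tool [-5.239 -3.66  -6.039] tau z [ 0.935 -0.976 -1.184] j6 1.870843077690886 j5 0.598425631961519 grip 0.6138972185366184
```

```bash
python3 -m jog '[{"tx":0,"ty":0,"tz":-0.5,"ax":0,"ay":0,"az":0,"jaw":-1},{"tx":0,"ty":0,"tz":0,"ax":0,"ay":0,"az":0,"jaw":-1},{"tx":0,"ty":0,"tz":0,"ax":0,"ay":0,"az":0,"jaw":-1},{"tx":0,"ty":0,"tz":0,"ax":0,"ay":0,"az":0,"jaw":-1}]'
python3 -m jog '[{"tx":0,"ty":0,"tz":-20,"ax":0,"ay":0,"az":0,"jaw":-1},{"tx":0,"ty":0,"tz":-40,"ax":0,"ay":0,"az":0,"jaw":-1},{"tx":0,"ty":0,"tz":-50,"ax":0,"ay":0,"az":0,"jaw":-1},{"tx":0,"ty":0,"tz":-50,"ax":0,"ay":0,"az":0,"jaw":-1},{"tx":0,"ty":0,"tz":0,"ax":0,"ay":0,"az":0,"jaw":-1}]'
python3 - <<'E'
from h import *
import tg
from scipy.optimize import least_squares
ims=[]
for nm,(u0,v0) in(("top",(225,200)),("side",(255,120))):
    c=capture(nm);np.save(nm+"9.npy",c,allow_pickle=True)
    ims.append(cv2.resize(c["color"][v0:v0+112,u0:u0+80,::-1],(400,560),interpolation=2))
    P=cloud(c).reshape(-1,3);d=P-tg.m;z=d@tg.n;lat=d-np.outer(z,tg.n);r=np.linalg.norm(lat,axis=1)
    k=c["color"].reshape(-1,3).max(1)<80
    q=(r<35)&(z>-30)&(z<45)
    f=lambda x:(lambda dd:np.minimum(abs(np.hypot(dd@e1,dd@e2)-27.5),np.minimum(abs(dd@tg.n-20),abs(np.hypot(dd@e1,dd@e2)-11)+0*1)))(d[q&k]-x[0]*e1-x[1]*e2-x[2]*tg.n)
    e1=np.cross(tg.n,[0,0,1]);e1/=np.linalg.norm(e1);e2=np.cross(tg.n,e1)
    s=least_squares(f,[0,0,2],loss="soft_l1",diff_step=1e-2);print(nm,(q&k).sum(),"head centre rel port (e1,e2,h)",s.x,s.cost, "top-face z median",np.median(z[q&k&(r<24)&(z>12)]),"socket top",np.percentile(z[(r<10)&(z<60)],[50,90]))
cv2.imwrite("pics/b9.png",np.hstack(ims))
E
```

```text
time_s: 15.88
eef_pos: [549.2, 31.3, 163.7]
ee_rot: [0.129, 0.966, -0.017, 0.225]
force: [-0.2, 0.1, 0.2]
grip_width: 0.997
grip_force: 0.0
time_s: 16.5
eef_pos: [480.7, 73.4, 305.7]
ee_rot: [0.129, 0.965, -0.017, 0.228]
force: [0.7, -0.2, 0.1]
grip_width: 1.0
grip_force: 0.0
top 564 head centre rel port (e1,e2,h) [0.645 2.336 2.447] 315.2385248390181 top-face z median 22.545575335690437 socket top [33.089 37.594]
side 499 head centre rel port (e1,e2,h) [-0.619  2.69   0.855] 262.9862083697599 top-face z median 21.065245148265014 socket top [29.348 35.32 ]
```

View pics/b9.png

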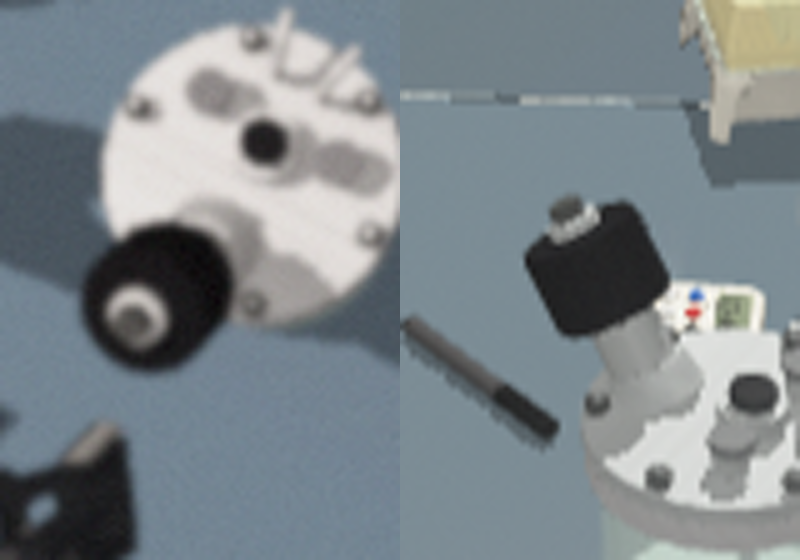

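The head sits squarely and low on the port: at about (155,297) in the top crop and (598,265) in the side crop. It measures about 1.7 mm above the mouth. The gripper is clear and the vessel hasn't moved.

```bash
python3 -c "
from rig import finish_job
print(finish_job())"
```

```text
the job is handed in; nothing more can be done
None
```

The probe is screwed into the slanted port up to the stop (head about 1.7 mm above the mouth) and released, and the job is handed in; the verdict was not shown to me, and a rough camera fit put the head 2.3–2.7 mm off the port's axis against the 3 mm limit.

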